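# Put the washed tube rack back together

### The arm

A 6-joint arm with a two-finger parallel gripper is mounted at the origin on a cart in front of the work surface, level with it; the furniture and walls round the work are solid. World frame = base frame: x ahead of the robot, y to its left, z up, the work surface at z = 0. Lengths are in m, angles in rad, forces in N, time in s.
With the tool pointing down it reaches from about 0.275 to 0.875 m from the base axis. Payload 12.5 kg.
Tool frame: the origin (TCP) lies between the finger pads; the fingertips stand 14 mm ahead of it and the grasp point (between the pads) lies 5 mm behind it (arm.finger_overhang is the distance from the TCP to the fingertips, in m); z points along the fingers, y is the line along which they close (so a half turn about z gives the same grasp; the last joint's range is limited). The gripper opens to 85 mm and grips with 20 to 120 N. Pads are 22 mm wide; open, the fingers measure 114 mm over their backs; the gripper's body (76 mm by 85 mm) begins 54 mm behind the grasp point. The pads swing forward as they close: fully open they stand 13 mm farther back than shut.
Start: joints at [-1.207, 0.351, 1.652, -0, 1.139, -0.085], TCP at [0.239, -0.496, 0.245] pointing down, gripper open.
Joint ranges: [-2.75, 2.75], [-0.79, 2.1], [0.01, 2.65], [-1.57, 4.71], [0.07, 3.14], [-2.87, 2.87]. Speed limits (rad/s): [2.22, 2.22, 2.79, 3.14, 3.14, 3.14].

### API

Orientations are given as a rotation vector (axis times angle).
In Python, from bench import arm gives the robot as it stands.
- The arm moves only by the shell command python3 -m creep 'ROWS' [FORCE]. ROWS is a JSON object of lists of equal length, an entry for each row: "xyz": the shift along the tool's x, y, z in units of 40 mm (1.0 is 40 mm), a list of three; "rot": the turn, a rotation vector about the tool's x, y, z in rad, a list of three; "grip": the opening, from 0 (shut) to 1 (fully open). In form: {"xyz": [[tx, ty, tz], ...], "rot": [[rx, ry, rz], ...], "grip": [grip, ...]}. A call has 1 to 20 rows; each row shifts and turns the commanded pose from where the row before left it, along the tool's axes as they then stand; what a row does not reach is not made up. A row lasts 1/12 s, in which the tool goes at most 41.7 mm and 7.16 degrees, less where a joint would pass 70% of its speed; a pose out of reach is approached as far as the arm can. A call is refused whole if a number of a shift passes 1 or a number of a turn 0.125, either way. A call with a gripper value outside its range is refused whole. The fingers move at their own pace and stop on an object; FORCE is the grip in N (left out, the last holds). Time passes only in rows, so rows that do not move let the fingers close. It gives the time, the measured TCP pose, the force, the opening and the grip force at its end, in the units of the state.
- arm.get_obs(): the state, without advancing time (a new reading comes with each control period).
- arm.snapshot(name): name is "scene" or "side" or "wrist"; returns the picture (480x640x3 uint8, blue, green, red); there is no depth.
- arm.camera_params(name): a dict with "fx", "fy", "cx", "cy" (pixels), "rvec" (rotation vector, rad) and "tvec" (3), from world to camera coordinates, as OpenCV has them. Camera axes: x right, y down, z forward; pixel columns grow to the right and rows downward; lengths in m; the calibration is good to about 2 mm. A picture is of the moment at which its call begins: read the wrist's pose just before it. camera_params takes no time and is no camera call; for the wrist camera it gives the pose at the moment of the call.
- arm.close_job(): hands the job in; it is judged then, once.
Trained networks look in the newest picture that a camera, given by its name, has taken for a name from the list of things; names that differ only in an ending like _2 or _b are one class to them, and where a whole thing is asked for, a point or a joint stands for the part that bears it (a point fixed in the world has none). Each returns a list of dicts, best first, with "confidence" (0 to 1); they miss things now and then, are a little off and sometimes report something else, mostly with a low value. They report only what shows in the picture. A call takes as long as a camera call.
- arm.boxes_of(camera, name): "centre" ([x, y, z] in m, in world coordinates, good to about 4 mm: the middle of the surface that is visible of it).
- arm.masks_of(camera, name): "pixels" (480x640 bool, what is visible of it).
- arm.tip_of(camera, name): "centre" ([x, y, z] in m, in world coordinates, good to about 4 mm: a listed point, or the origin of a listed thing).
The state is a dict: "time": time; "joints": joint angles; "qd": joint speeds; "effort": joint torques, N m; "tcp_pos": TCP position; "tcp_rot": TCP orientation; "contact_force": force on the tool from outside, world axes, zero at the start; "torque": the same for the moment, N m; "finger_gap": opening from 0.0 (shut) to 1.0 (fully open); "gripper_force": force on a finger pad.
Only numpy, scipy, OpenCV 4.12 (cv2) and the standard library are available. Lean on these libraries where they do the work, as an engineer would, in place of code of your own. Each camera call takes 0.05 s, during which the arm holds its last target. There are 200 camera calls.

### The job

The test-tube rack has been washed and taken apart: put it together again. Lower the blue tier over the four posts until it lies level on the thick grey collars, then lower the green tier over the rod ends until it lies level on the white sleeves. Lower the tiers rather than dropping them, do not knock over the amber bottle or the beaker, and let go of everything at the end.

Things in the scene. Friction and masses are not known exactly. Their poses are not given: they have to be found in the camera images.
- rack_frame: tube rack frame, loose, 1.3 kg: dark grey metal base 210 x 84 mm, top 11 mm over the worktop, with four upright posts at +-75 mm along x and +-17 mm along y; each is a 22 mm grey collar, then a 14 mm white sleeve, then a 6 mm steel rod with a tapered tip at 97 mm. Origin: centre of the underside; x along the length, roughly away from the robot; z up. Same after a half turn
- collar_seat (a point): point amid the four posts, level with the tops of the thick grey collars, 40 mm above the frame's underside: the underside centre of the seated blue tier comes here. Axes as the frame's
- sleeve_seat (a point): point amid the four posts, level with the bevelled tops of the white sleeves, 76 mm above the frame's underside: the underside centre of the seated green tier comes here. Axes as the frame's
- blue_tier: lower tier: blue plastic plate 176 x 60 x 12 mm, about 0.14 kg, ten tube holes, and four 17 mm corner holes at +-75, +-17 mm that fit over the 14 mm sleeves but not the collars. Flat on the worktop, left or right of the frame. Origin: centre of the underside; x along the length, z up; same after a half turn. Grip it from above across the 60 mm width at mid-length
- green_tier: upper tier: green plate of the same size, make and axes as the blue one (176 x 60 x 12 mm, about 0.14 kg), but its four corner holes are 9 mm and fit over the 6 mm rods, not the sleeves, so it goes on last. Flat on the worktop on the side of the frame where the blue one is not. Origin: centre of the underside. Grip it likewise
- amber_bottle: bystander: amber reagent bottle with a red cap, 46 mm diameter, 86 mm tall, standing behind the frame. Origin: centre of its underside, z up
- beaker: bystander: empty clear plastic beaker, 71 mm diameter, 84 mm tall, standing behind the frame. Origin: centre of its underside, z up

How it is judged:
On the way, in this order (a step that is already met when the one before it is completed fails the run):
1. the blue tier is over all four posts and lies level on the grey collars (z of blue_tier in the frame of rack_frame between 0.037 and 0.043 m and horizontal distance between blue_tier and rack_frame below 0.005 m and angle between the x axis of blue_tier and the x axis of rack_frame, either way round below 0.07 rad and angle between blue_tier's own z axis and vertical below 0.04 rad and linear speed of blue_tier below 0.03 m/s), for 0.2 s.
2. the green tier is over all four rods and lies level on the white sleeves, above the blue tier (all of step 1 and z of green_tier in the frame of rack_frame between 0.073 and 0.079 m and horizontal distance between green_tier and rack_frame below 0.005 m and angle between the x axis of green_tier and the x axis of rack_frame, either way round below 0.07 rad and angle between green_tier's own z axis and vertical below 0.04 rad and linear speed of green_tier below 0.03 m/s), for 0.2 s.
At the end, for the whole second after the job is handed in: Blue tier on the grey collars (underside 40 mm above the frame's origin) and green tier on the white sleeves (76 mm), each within 3 mm in height, 5 mm off centre, 0.07 rad of the frame's direction and 0.04 rad of level, at rest and released; the frame stands level (0.04 rad) (all of step 2 and angle between rack_frame's own z axis and vertical below 0.04 rad); the robot touches nothing.
It fails at once if a tier is dropped: it falls free at more than 0.6 m/s (from about 18 mm) ((linear speed of blue_tier above 0.6 m/s and contact force between blue_tier and the fingers below 0.2 N) or (linear speed of green_tier above 0.6 m/s and contact force between green_tier and the fingers below 0.2 N)).
It fails at once if the amber bottle or the beaker is knocked over (angle between any of amber_bottle, beaker's own z axis and vertical above 0.6 rad).
It also fails if it takes over 72 s, if anything falls off the work surface, if the arm or the gripper's body presses on something with over 40 N, if the wrist force passes 120 N, or if a joint passes its speed limit or range.

## Working session

There is one attempt and no reset: what is moved stays moved. The work goes in short steps, Python scripts to look and compute and a shell command to move; the robot and the scene stay as the last step left them, time stands still between calls to the robot, and variables do not carry over. Pictures are saved under pics/ and viewed, at most 13 in all, crops included, and the job is handed in when it is done.

```bash
ls; mkdir -p pics
python3 - <<'E'
from bench import arm
import cv2,numpy as np
o=arm.get_obs();print(o['time'],o['tcp_pos'],o['tcp_rot'],o['finger_gap'],arm.finger_overhang)
for c in ["scene","side"]:
    cv2.imwrite(f'pics/{c}0.png',arm.snapshot(c))
    p=arm.camera_params(c);print(c,p)
    for n in ["rack_frame","collar_seat","sleeve_seat","blue_tier","green_tier","amber_bottle","beaker"]:
        print(n,[(np.round(d['centre'],4),round(d['confidence'],2)) for d in arm.tip_of(c,n)])
E
```

```text
pics
0.0 [ 0.23854589 -0.49522555  0.24475909] [-3.06167738e+00 -6.98811968e-01  2.71194367e-04] 0.9990268679554043 0.014
scene {'fx': 586.7830574665581, 'fy': 586.7830574665581, 'cx': 324.3699160631576, 'cy': 237.62902223028055, 'rvec': array([ 1.08599966, -2.05855927,  1.26633272]), 'tvec': array([0.4048819 , 0.27694847, 0.82816835])}
rack_frame [(array([0.5426, 0.1364, 0.0017]), 0.72)]
collar_seat [(array([0.541 , 0.1387, 0.0419]), 0.94)]
sleeve_seat [(array([0.544 , 0.1386, 0.0739]), 0.73)]
blue_tier [(array([ 0.4352,  0.3682, -0.0034]), 0.68), (array([ 0.437 , -0.1457, -0.003 ]), 0.62)]
green_tier [(array([ 0.4367, -0.1467, -0.0017]), 0.9)]
amber_bottle [(array([ 0.7265,  0.2642, -0.    ]), 0.67), (array([0.544 , 0.1345, 0.0413]), 0.51)]
beaker [(array([ 0.7187,  0.3549, -0.0014]), 0.76)]
side {'fx': 494.9490858683365, 'fy': 494.9490858683365, 'cx': 313.9190471741429, 'cy': 234.63270846832344, 'rvec': array([ 0.48864724, -2.46420287,  1.49797732]), 'tvec': array([0.56136865, 0.11585831, 1.10842391])}
rack_frame [(array([0.5477, 0.1349, 0.0013]), 0.65)]
collar_seat [(array([0.5444, 0.1354, 0.0383]), 0.76)]
sleeve_seat []
blue_tier [(array([0.4371, 0.3711, 0.0013]), 0.63)]
green_tier [(array([ 0.4324, -0.1488,  0.0026]), 0.64)]
amber_bottle [(array([ 0.7298,  0.2674, -0.0028]), 0.58)]
beaker [(array([ 0.7166,  0.3514, -0.0035]), 0.69)]
```

View pics/scene0.png

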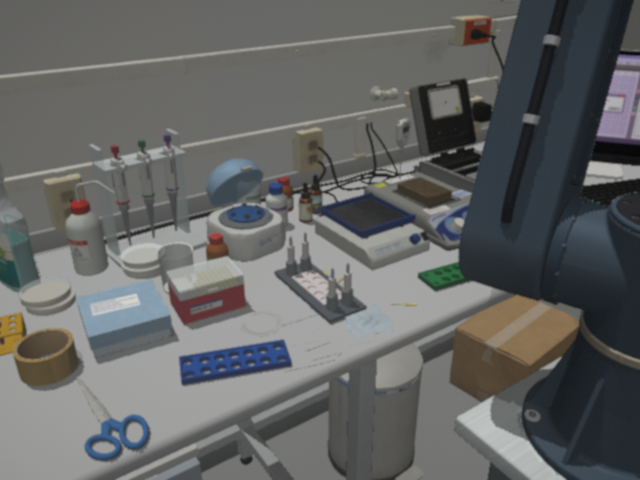

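View pics/side0.png

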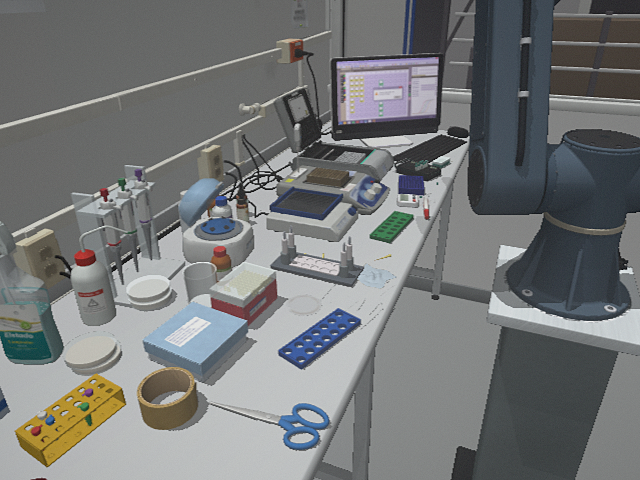

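The scene view shows blue at about (235,361), the frame at (318,290), and green at (443,274), partly behind the arm. In the side view blue is at (320,337), the frame at (318,262) and green at (396,226). The bottle and beaker stand behind the frame, next to a red box. Next I'll write the helpers and get coarse poses from the masks.

```bash
cat > h.py <<'E'
from bench import arm
import cv2,numpy as np
from scipy.spatial.transform import Rotation as R
def cam(c):
    p=arm.camera_params(c);K=np.array([[p['fx'],0,p['cx']],[0,p['fy'],p['cy']],[0,0,1]])
    return K,cv2.Rodrigues(p['rvec'])[0],np.array(p['tvec'])
def plane(P,uv,z):
    K,Rm,t=P;d=(Rm.T@np.linalg.inv(K)@np.c_[uv,np.ones(len(uv))].T).T;o=-Rm.T@t
    return o+d*((z-o[2])/d[:,2])[:,None]
def proj(P,X):
    K,Rm,t=P;q=(Rm@np.atleast_2d(X).T+t[:,None]).T@K.T;return q[:,:2]/q[:,2:]
def tri(Ps,uvs):
    A=[];b=[]
    for (K,Rm,t),uv in zip(Ps,uvs):
        d=Rm.T@np.linalg.inv(K)@np.r_[uv,1];d/=np.linalg.norm(d);M=np.eye(3)-np.outer(d,d)
        A.append(M);b.append(M@(-Rm.T@t))
    return np.linalg.lstsq(np.vstack(A),np.hstack(b),rcond=None)[0]
def go(xyz,yaw=None):
    """yaw = wanted world direction (mod pi) of tool y; prints turn about tool z, then shift (units) after the turn"""
    o=arm.get_obs();T=R.from_rotvec(o['tcp_rot']);y=T.apply([0,1,0]);a=np.arctan2(y[1],y[0]);dz=0
    if yaw is not None: dz=-((yaw-a+np.pi/2)%np.pi-np.pi/2)
    T2=T*R.from_rotvec([0,0,dz]);s=T2.inv().apply(np.array(xyz)-o['tcp_pos'])/.04
    print('t',round(o['time'],2),'tcp',np.round(o['tcp_pos'],4),'tooly',round(a,4),'j6',round(o['joints'][5],2),'tilt',np.round(T.apply([0,0,1]),4))
    print('turn z',round(dz,4),'units',np.round(s,3))
def rect(c,n,z):
    m=arm.masks_of(c,n)
    if not m: return None
    P=cam(c);cs,_=cv2.findContours(m[0]['pixels'].astype(np.uint8),cv2.RETR_EXTERNAL,cv2.CHAIN_APPROX_NONE)
    k=max(cs,key=cv2.contourArea)[:,0].astype(float);w=plane(P,k,z)[:,:2]
    (x,y),(a,b),g=cv2.minAreaRect((w*1000).astype(np.float32))
    th=np.radians(g)+(np.pi/2 if b>a else 0)
    return np.round([x/1000,y/1000,max(a,b)/1000,min(a,b)/1000,(th+np.pi/2)%np.pi-np.pi/2],4),m[0]['confidence']
E
python3 - <<'E'
from h import *
for c in ["scene","side"]:
    arm.snapshot(c)
    for n,z in [("blue_tier",.01),("green_tier",.01),("rack_frame",.011)]: print(c,n,rect(c,n,z))
T=R.from_rotvec(arm.get_obs()['tcp_rot']);K,Rm,t=cam('wrist')
print('cam in tool',T.inv().apply(-Rm.T@t-arm.get_obs()['tcp_pos']),'axes',np.round(T.inv().as_matrix()@Rm.T,3),K)
go([.40,-.147,.30],0)
E
```

```text
scene blue_tier (array([0.4341, 0.3697, 0.1761, 0.0731, 1.2411]), 0.98)
scene green_tier (array([ 0.4372, -0.1101,  0.1163,  0.0773,  1.468 ]), 0.6)
scene rack_frame (array([ 0.5965,  0.1032,  0.3372,  0.1543, -0.0257]), 0.93)
side blue_tier (array([0.4378, 0.3759, 0.1836, 0.0684, 1.2446]), 0.72)
side green_tier (array([ 0.4338, -0.1392,  0.1982,  0.0697,  1.4579]), 0.6)
side rack_frame (array([ 0.5614,  0.0929,  0.2468,  0.1911, -0.0262]), 0.75)
cam in tool [ 0.07882311  0.00014588 -0.12989275] axes [[-0.    -0.95  -0.311]
 [ 1.    -0.    -0.001]
 [ 0.001 -0.311  0.95 ]] [[337.33442155   0.         319.44698154]
 [  0.         337.33442155 243.15647089]
 [  0.           0.           1.        ]]
t 1.2 tcp [ 0.2387 -0.4955  0.2453] tooly -1.122 j6 -0.08 tilt [-0. -0. -1.]
turn z -1.122 units [ 8.713  4.033 -1.368]
```

```bash
python3 -m creep '{"xyz":[[0,0,0],[0,0,0],[0,0,0],[0,0,0],[0,0,0],[0,0,0],[0,0,0],[0,0,0],[0,0,0]],"rot":[[0,0,-0.1125],[0,0,-0.1125],[0,0,-0.1125],[0,0,-0.1125],[0,0,-0.1125],[0,0,-0.1125],[0,0,-0.1125],[0,0,-0.1125],[0,0,-0.1125]],"grip":[1,1,1,1,1,1,1,1,1]}' && python3 -m creep '{"xyz":[[0.7,0.37,0],[0.7,0.37,0],[0.7,0.37,0],[0.7,0.37,0],[0.7,0.37,0],[0.7,0.37,0],[0.7,0.37,0],[0.7,0.37,0],[0.7,0.37,0],[0.7,0.37,0],[0.7,0.37,0],[0,0,0],[0,0,0]],"rot":[[0,0,0],[0,0,0],[0,0,0],[0,0,0],[0,0,0],[0,0,0],[0,0,0],[0,0,0],[0,0,0],[0,0,0],[0,0,0],[0,0,0],[0,0,0]],"grip":[1,1,1,1,1,1,1,1,1,1,1,1,1]}'
python3 - <<'E'
from h import *
cv2.imwrite('pics/w1.png',arm.snapshot('wrist'))
for z in(.012,): print(rect('wrist','green_tier',z))
print([(d['centre'],d['confidence']) for d in arm.tip_of('wrist','green_tier')])
go([.53,.06,.28],None)
E
```

```text
time: 1.95
tcp_pos: [0.2386, -0.4955, 0.2453]
tcp_rot: [-2.334, -2.103, -0.0]
contact_force: [-0.2, 0.1, 0.2]
finger_gap: 1.002
gripper_force: 0.0
time: 3.03
tcp_pos: [0.4347, -0.2062, 0.2453]
tcp_rot: [2.337, 2.1, -0.0]
contact_force: [-0.1, -0.5, -0.2]
finger_gap: 0.999
gripper_force: 0.0
(array([ 0.4332, -0.15  ,  0.1776,  0.0609,  1.4427]), 0.55)
[([0.4347, -0.1475, 0.0017], 0.66)]
t 3.18 tcp [ 0.4338 -0.2078  0.2453] tooly -0.1103 j6 -0.43 tilt [-1.e-04 -1.e-04 -1.e+00]
turn z 0 units [ 6.92   1.655 -0.869]
```

View pics/w1.png

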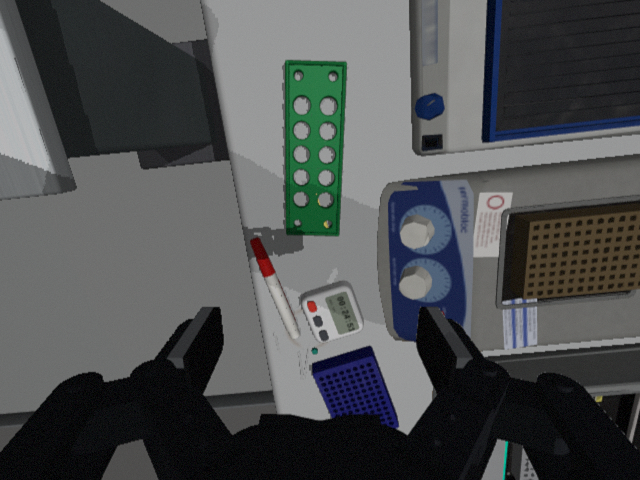

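The wrist view shows the green tier, with centre at (315,148), and clutter to the right and below. The measured 0.178 x 0.061 m agrees with the given size. Next I'll look at the frame from two wrist positions.

```bash
python3 -m creep '{"xyz":[[0.77,0.22,-0.05],[0.77,0.22,-0.05],[0.77,0.22,-0.05],[0.77,0.22,-0.05],[0.77,0.22,-0.05],[0.77,0.22,-0.05],[0.77,0.22,-0.05],[0.77,0.22,-0.05],[0,0,0],[0,0,0],[0,0,0]],"rot":[[0,0,0],[0,0,0],[0,0,0],[0,0,0],[0,0,0],[0,0,0],[0,0,0],[0,0,0],[0,0,0],[0,0,0],[0,0,0]],"grip":[1,1,1,1,1,1,1,1,1,1,1]}'
python3 - <<'E'
from h import *
import pickle
P=cam('wrist');I=arm.snapshot('wrist');cv2.imwrite('pics/f1.png',I);pickle.dump(P,open('f1.pkl','wb'))
print(rect('wrist','green_tier',.012))
print([(d['centre'],d['confidence']) for n in('collar_seat','sleeve_seat') for d in arm.tip_of('wrist',n)])
b=proj(P,[.543,.136,.05])[0];print(b)
E
python3 -m creep '{"xyz":[[0.7,0,0],[0.7,0,0],[0.7,0,0],[0.7,0,0],[0,0,0],[0,0,0],[0,0,0]],"rot":[[0,0,0],[0,0,0],[0,0,0],[0,0,0],[0,0,0],[0,0,0],[0,0,0]],"grip":[1,1,1,1,1,1,1]}'
python3 - <<'E'
from h import *
import pickle
P=cam('wrist');I=arm.snapshot('wrist');cv2.imwrite('pics/f2.png',I);pickle.dump(P,open('f2.pkl','wb'))
print([(d['centre'],d['confidence']) for n in('collar_seat','sleeve_seat') for d in arm.tip_of('wrist',n)])
print(rect('wrist','blue_tier',.012))
C=[]
for n in('f1','f2'):
    P=pickle.load(open(n+'.pkl','rb'));b=proj(P,[.543,.136,.05])[0].astype(int);print(b)
    I=cv2.imread(f'pics/{n}.png');x0,y0=max(b[0]-130,0),max(b[1]-90,0);c=I[y0:y0+140,x0:x0+260];print(x0,y0,c.shape)
    C.append(cv2.resize(c,(780,300*c.shape[0]//100*1 if 0 else 290)))
cv2.imwrite('pics/fc.png',np.vstack(C))
E
```

```text
time: 4.1
tcp_pos: [0.5308, 0.029, 0.2611]
tcp_rot: [-2.34, -2.095, 0.001]
contact_force: [-0.3, -0.2, -0.2]
finger_gap: 0.999
gripper_force: 0.0
(array([ 0.4338, -0.1464,  0.1808,  0.0621,  1.4367]), 0.65)
[([0.5451, 0.1344, 0.0345], 0.96), ([0.5453, 0.1337, 0.0028], 0.46), ([0.5431, 0.14, 0.0783], 0.59)]
[320.96488248 100.88730101]
time: 4.88
tcp_pos: [0.5432, 0.1406, 0.2612]
tcp_rot: [2.34, 2.096, -0.001]
contact_force: [0.6, 0.7, -0.0]
finger_gap: 0.999
gripper_force: 0.0
[([0.5428, 0.1351, 0.0367], 0.82), ([0.544, 0.139, 0.0749], 0.83)]
(array([0.4226, 0.3235, 0.079 , 0.0635, 1.2435]), 0.9)
[320 100]
190 10 (140, 260, 3)
[320 217]
190 127 (140, 260, 3)
```

View pics/fc.png

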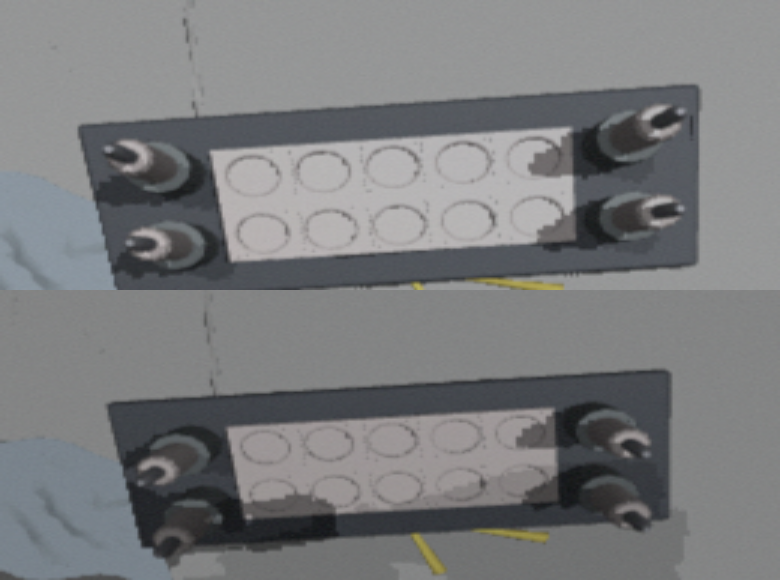

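Both crops show the base and the four posts. The tips are at (108,150), (130,243), (682,113) and (680,211) in the upper crop, and at (143,478), (160,550), (645,450) and (645,525) in the lower one. I'll triangulate these and fit the frame pose.

Run:
```python
from h import *
import pickle
from scipy.optimize import least_squares
Ps=[pickle.load(open(f'f{i}.pkl','rb')) for i in(1,2)]
f=lambda L,y0,s:np.array([[190+x/3,y0+(y-s)/2.0714] for x,y in L])-.3
t=[f([(108,150),(130,243),(682,113),(680,211)],10,0),f([(143,478),(160,550),(645,450),(645,525)],127,290)]
c=[f([(80,127),(698,86),(695,266)],10,0),f([(108,404),(668,371),(668,515)],127,290)]
X=np.array([tri(Ps,[t[0][i],t[1][i]]) for i in range(4)]);print(np.round(X,4),'mean',X.mean(0))
print(np.round([tri(Ps,[c[0][i],c[1][i]]) for i in range(3)],4))
s=np.array([(-1,1),(-1,-1),(1,1),(1,-1)])
tips=np.c_[s*[.075,.017],np.full(4,.096)];cor=np.c_[np.array([(-1,1),(1,1),(1,-1)])*[.105,.042],np.full(3,.011)]
def res(p,sep=False):
    M=R.from_euler('z',p[2]).as_matrix();o=[p[0],p[1],0]
    r=[]
    for P,a,b in zip(Ps,t,c): r+=[proj(P,tips@M.T+o)-a,proj(P,cor@M.T+o)-b]
    return np.vstack(r)
for nm in(1,):
    q=least_squares(lambda p:res(p).ravel(),[.543,.137,0],loss='soft_l1');print(q.x);print(np.round(res(q.x),1))
M=q.x
go([.40,.30,.26],1.243-np.pi/2)
```

```text
[[0.468  0.155  0.0915]
 [0.4668 0.1206 0.0897]
 [0.6207 0.1508 0.0923]
 [0.6202 0.1158 0.0898]] mean [0.54391541 0.13554044 0.09085328]
[[ 4.403e-01  1.793e-01  9.000e-03]
 [ 6.494e-01  1.739e-01  9.800e-03]
 [ 6.498e-01  9.000e-02 -2.000e-04]]
[ 0.54379421  0.13541263 -0.02717872]
[[ 0.8 -0.3]
 [ 0.4 -0.2]
 [-1.2 -0. ]
 [-0.8 -1. ]
 [-1.2 -1.4]
 [ 0.7 -1.1]
 [ 0.8 -0.2]
 [-0.2  1.6]
 [-0.1  2.3]
 [-0.2  1.5]
 [-0.   1.7]
 [-0.9 -0.6]
 [ 0.9 -0.6]
 [ 0.7  2.5]]
t 5.08 tcp [0.5433 0.1405 0.2614] tooly -0.1108 j6 0.28 tilt [ 0.e+00 -1.e-04 -1.e+00]
turn z 0.217 units [ 2.623 -4.677  0.034]
```

The frame is at about (0.544, 0.1355) with yaw -0.027, and the tips come out at about 0.091 m, close to the 0.097 m given. Next I'll move above the blue tier.

```bash
python3 -m creep '{"xyz":[[0,0,0],[0,0,0],[0.375,-0.67,0],[0.375,-0.67,0],[0.375,-0.67,0],[0.375,-0.67,0],[0.375,-0.67,0],[0.375,-0.67,0],[0.375,-0.67,0],[0,0,0],[0,0,0],[0,0,0]],"rot":[[0,0,0.1085],[0,0,0.1085],[0,0,0],[0,0,0],[0,0,0],[0,0,0],[0,0,0],[0,0,0],[0,0,0],[0,0,0],[0,0,0],[0,0,0]],"grip":[1,1,1,1,1,1,1,1,1,1,1,1]}'
python3 - <<'E'
from h import *
arm.snapshot('wrist');print(rect('wrist','blue_tier',.012));go([.436,.370,.12],1.243-np.pi/2)
E
```

```text
time: 6.08
tcp_pos: [0.3997, 0.3005, 0.2614]
tcp_rot: [2.553, 1.83, 0.001]
contact_force: [0.7, 0.1, -0.4]
finger_gap: 0.998
gripper_force: 0.0
(array([0.4371, 0.37  , 0.1752, 0.0599, 1.2387]), 0.76)
t 6.18 tcp [0.4    0.3002 0.2613] tooly -0.3279 j6 0.88 tilt [ 1.e-04 -1.e-04 -1.e+00]
turn z -0.0001 units [1.942 0.29  3.532]
```

```bash
python3 -m creep '{"xyz":[[0.325,0.06,0.585],[0.325,0.06,0.585],[0.325,0.06,0.585],[0.325,0.06,0.585],[0.325,0.06,0.585],[0.325,0.06,0.585],[0,0,0],[0,0,0]],"rot":[[0,0,0],[0,0,0],[0,0,0],[0,0,0],[0,0,0],[0,0,0],[0,0,0],[0,0,0]],"grip":[1,1,1,1,1,1,1,1]}'
python3 - <<'E'
from h import *
arm.snapshot('wrist');
for z in(.012,0.02): print(rect('wrist','blue_tier',z))
cv2.imwrite('pics/b1.png',arm.snapshot('wrist'))
go([.437,.370,.016],1.2387-np.pi/2)
E
```

```text
time: 6.85
tcp_pos: [0.4381, 0.3694, 0.1201]
tcp_rot: [2.554, 1.83, -0.004]
contact_force: [-0.3, -0.7, 0.6]
finger_gap: 0.998
gripper_force: 0.0
(array([0.4374, 0.3702, 0.1784, 0.0615, 1.2436]), 0.92)
(array([0.4383, 0.3728, 0.1727, 0.0596, 1.2436]), 0.92)
t 7.05 tcp [0.4384 0.37   0.1225] tooly -0.3271 j6 0.95 tilt [ 0.0017  0.0012 -1.    ]
turn z 0.005 units [-0.016 -0.037  2.662]
```

View pics/b1.png

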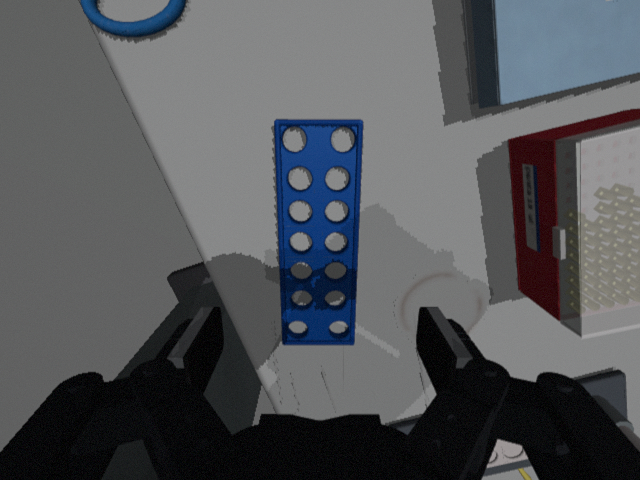

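Blue is at the centre, (318,232), between the pads. Both heights give the same position, (0.437, 0.370), and the right size with the top at 12 mm. Next I'll descend and grip.

```bash
python3 -m creep '{"xyz":[[0,-0.01,0.45],[0,-0.01,0.45],[0,-0.01,0.45],[0,0,0.45],[0,0,0.4],[0,0,0.2],[0,0,0.1],[0,0,0.1],[0,0,0],[0,0,0],[0,0,0]],"rot":[[0,0,0],[0,0,0],[0,0,0],[0,0,0],[0,0,0],[0,0,0],[0,0,0],[0,0,0],[0,0,0],[0,0,0],[0,0,0]],"grip":[1,1,1,1,1,1,1,1,1,1,1]}' 40; python3 -m creep '{"xyz":[[0,0,0],[0,0,0],[0,0,0],[0,0,0],[0,0,0],[0,0,0],[0,0,0],[0,0,0]],"rot":[[0,0,0],[0,0,0],[0,0,0],[0,0,0],[0,0,0],[0,0,0],[0,0,0],[0,0,0]],"grip":[0.6,0.6,0.6,0.6,0.6,0.6,0.6,0.6]}' 40
```

```text
time: 7.97
tcp_pos: [0.4372, 0.3709, 0.0177]
tcp_rot: [2.553, 1.831, 0.002]
contact_force: [-0.1, -0.7, -0.4]
finger_gap: 1.0
gripper_force: 0.0
time: 8.63
tcp_pos: [0.437, 0.3708, 0.0177]
tcp_rot: [2.553, 1.831, 0.001]
contact_force: [-1.6, -1.4, 8.7]
finger_gap: 0.683
gripper_force: 41.2
```

```bash
python3 -m creep '{"xyz":[[0,0,-0.1],[0,0,-0.3],[0,0,-0.6],[0,0,-0.8],[0,0,-0.8],[0,0,-0.8],[0,0,-0.6],[0,0,-0.4],[0,0,0],[0,0,0],[0,0,0],[0,0,0],[0,0,0],[0,0,0],[0,0,0],[0,0,0],[0,0,0],[0,0,0],[0,0,0],[0,0,0]],"rot":[[0,0,0],[0,0,0],[0,0,0],[0,0,0],[0,0,0],[0,0,0.05],[0,0,0.1],[0,0,0.1],[0,0,0.1],[0,0,0.1],[0,0,0.1],[0,0,0.1],[0,0,0.1],[0,0,0.1],[0,0,0.1],[0,0,0.1],[0,0,0.1],[0,0,0.1],[0,0,0],[0,0,0]],"grip":[0.6,0.6,0.6,0.6,0.6,0.6,0.6,0.6,0.6,0.6,0.6,0.6,0.6,0.6,0.6,0.6,0.6,0.6,0.6,0.6]}' 40
python3 - <<'E'
from h import *
P=cam('wrist');o=arm.get_obs();I=arm.snapshot('wrist');cv2.imwrite('pics/h1.png',I)
r=rect('wrist','blue_tier',o['tcp_pos'][2]-.0177+.012);print(r)
T=R.from_rotvec(o['tcp_rot']);d=np.r_[r[0][:2]-o['tcp_pos'][:2],0];print('plate centre in tool',T.inv().apply(d))
go([.544,.1355,.19],-.0272-np.pi/2)
E
```

```text
time: 10.3
tcp_pos: [0.4367, 0.3706, 0.1935]
tcp_rot: [-3.141, 0.004, -0.0]
contact_force: [0.8, -0.5, -2.0]
finger_gap: 0.678
gripper_force: 43.5
(array([ 0.4505,  0.3702,  0.148 ,  0.0607, -0.0045]), 0.61)
plate centre in tool [1.37933734e-02 4.05340062e-04 3.78240401e-06]
t 10.4 tcp [0.4367 0.3707 0.1932] tooly -1.5734 j6 2.2 tilt [ 2.e-04  1.e-04 -1.e+00]
turn z 0.0246 units [2.841 5.804 0.081]
```

View pics/h1.png

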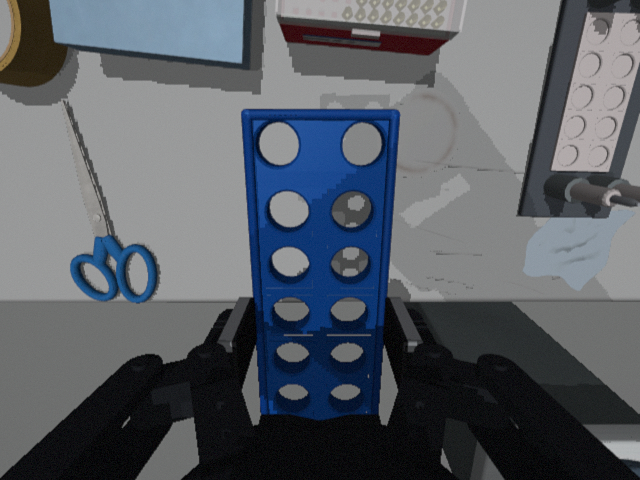

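The wrist view shows blue held square, with front holes at (279,144) and (362,144) and the plate centred on the tool to within about 1 mm. Next I'll carry it over the frame.

```bash
python3 -m creep '{"xyz":[[0.1,0.2,0],[0.27,0.55,0],[0.27,0.55,0],[0.27,0.55,0],[0.27,0.55,0],[0.27,0.55,0],[0.27,0.55,0],[0.27,0.55,0],[0.27,0.55,0],[0.27,0.55,0],[0.27,0.55,0],[0.04,0.1,0.2],[0,0,0.4],[0,0,0.4],[0,0,0.3],[0,0,0.1],[0,0,0],[0,0,0],[0,0,0]],"rot":[[0,0,0.0246],[0,0,0],[0,0,0],[0,0,0],[0,0,0],[0,0,0],[0,0,0],[0,0,0],[0,0,0],[0,0,0],[0,0,0],[0,0,0],[0,0,0],[0,0,0],[0,0,0],[0,0,0],[0,0,0],[0,0,0],[0,0,0]],"grip":[0.6,0.6,0.6,0.6,0.6,0.6,0.6,0.6,0.6,0.6,0.6,0.6,0.6,0.6,0.6,0.6,0.6,0.6,0.6]}' 40
python3 - <<'E'
from h import *
import pickle
o=arm.get_obs();P=cam('wrist');I=arm.snapshot('wrist');pickle.dump((P,o),open('h2.pkl','wb'));cv2.imwrite('pics/h2full.png',I)
S=arm.snapshot('side');cv2.imwrite('pics/s2.png',S)
a=I[60:360,190:450];b=S[200:320,240:380]
cv2.imwrite('pics/h2.png',np.hstack([cv2.resize(a,(480,554)),cv2.resize(b,(310,554//2)).repeat(1,0) if 0 else cv2.copyMakeBorder(cv2.resize(b,(310,266)),0,288,0,0,cv2.BORDER_CONSTANT)]))
go([.544,.1355,.135],-.0272-np.pi/2)
E
```

```text
time: 11.98
tcp_pos: [0.5439, 0.1356, 0.1377]
tcp_rot: [-3.141, 0.047, -0.002]
contact_force: [0.1, -0.9, -1.3]
finger_gap: 0.682
gripper_force: 43.4
t 12.08 tcp [0.5439 0.1356 0.1377] tooly -1.6009 j6 1.76 tilt [ 1.2e-03  2.0e-04 -1.0e+00]
turn z -0.0029 units [0.004 0.002 0.066]
```

View pics/h2.png

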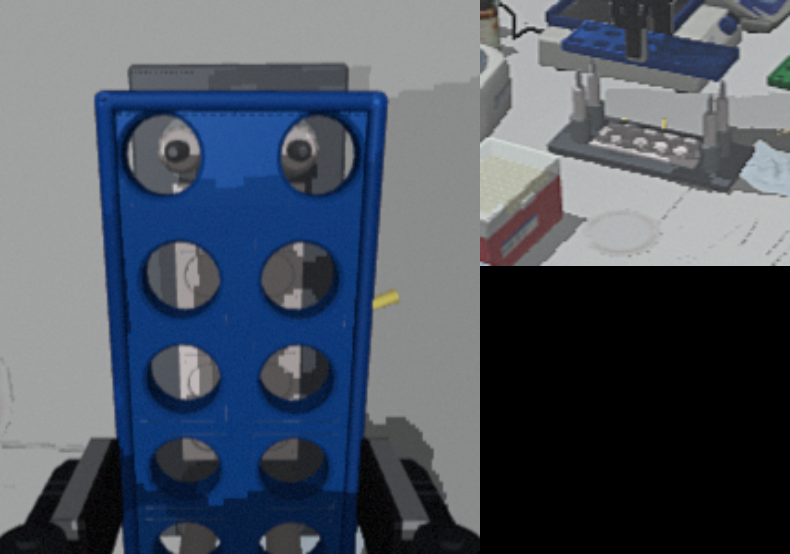

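The camera looks straight down through the front holes. The rod tips are at crop pixels (180,152) and (298,152), inside holes centred at (165,154) and (317,154). The side view shows the plate level above the posts. Next I'll work out the offset.

Run:
```python
from h import *
import pickle
P,o=pickle.load(open('h2.pkl','rb'));T=R.from_rotvec(o['tcp_rot'])
f=lambda L:np.array(L)/1.846+[190,60]-.3
I=cv2.cvtColor(cv2.imread('pics/h2full.png'),cv2.COLOR_BGR2HSV)
blue=cv2.inRange(I,(105,120,30),(130,255,255))
# hole contours
cs,h=cv2.findContours(blue,cv2.RETR_CCOMP,cv2.CHAIN_APPROX_NONE)
for c,k in zip(cs,h[0]):
    if k[3]>=0 and cv2.contourArea(c)>300: print('hole',np.round(cv2.fitEllipse(c)[0],1),np.round(cv2.fitEllipse(c)[1],1))
for L,zs in(([(165,154),(317,154)],(.132,.126,.12)),([(179,152),(299,152)],(.096,))):
  for z in zs: print(z,np.round(T.inv().apply(plane(P,f(L),z)-o['tcp_pos'])[:,:2]*1000,1))
```

```text
hole [345.3 391.9] [17.4 31. ]
hole [293.1 391.8] [16.8 30.8]
hole [346.7 352.2] [20.2 33.3]
hole [292.1 352.1] [20.1 33.3]
hole [347.8 308.7] [24.2 34.1]
hole [291.  308.6] [24.5 34.2]
hole [349.1 261.3] [30.  37.7]
hole [289.8 261.1] [30.6 38. ]
hole [350.8 208.9] [36.2 40.9]
hole [288.5 208.7] [36.8 41.2]
hole [361.6 143.4] [41.  43.9]
hole [278.3 143.2] [41.  44.7]
0.132 [[ 75.2 -15.1]
 [ 75.2  16.6]]
0.126 [[ 75.  -15.8]
 [ 75.   17.3]]
0.12 [[ 74.8 -16.5]
 [ 74.8  18.1]]
0.096 [[ 74.7 -15.6]
 [ 74.6  16.1]]
```

The offsets are within about 0.5 mm. I'll trim slightly and lower slowly.

```bash
python3 -m creep '{"xyz":[[0,-0.01,0.05],[0,0,0.11],[0,0,0.11],[0,0,0.11],[0,0,0.11],[0,0,0.11],[0,0,0.11],[0,0,0.11],[0,0,0.05],[0,0,0]],"rot":[[0,0,-0.005],[0,0,0],[0,0,0],[0,0,0],[0,0,0],[0,0,0],[0,0,0],[0,0,0],[0,0,0],[0,0,0]],"grip":[0.6,0.6,0.6,0.6,0.6,0.6,0.6,0.6,0.6,0.6]}' 40;python3 - <<'E'
from h import *
I=arm.snapshot('wrist');S=arm.snapshot('side');go([.544,.1355,.0577])
cv2.imwrite('pics/h3.png',np.hstack([cv2.resize(I[60:360,190:450],(400,462)),cv2.resize(S[190:310,240:380],(400,462))]))
E
```

```text
time: 12.92
tcp_pos: [0.5433, 0.1358, 0.1015]
tcp_rot: [3.141, -0.04, -0.001]
contact_force: [0.8, 0.7, -1.4]
finger_gap: 0.686
gripper_force: 43.5
t 13.02 tcp [0.5436 0.1359 0.1021] tooly -1.5961 j6 1.76 tilt [ 0.  0. -1.]
turn z 0 units [0.011 0.009 1.11 ]
```

View pics/h3.png

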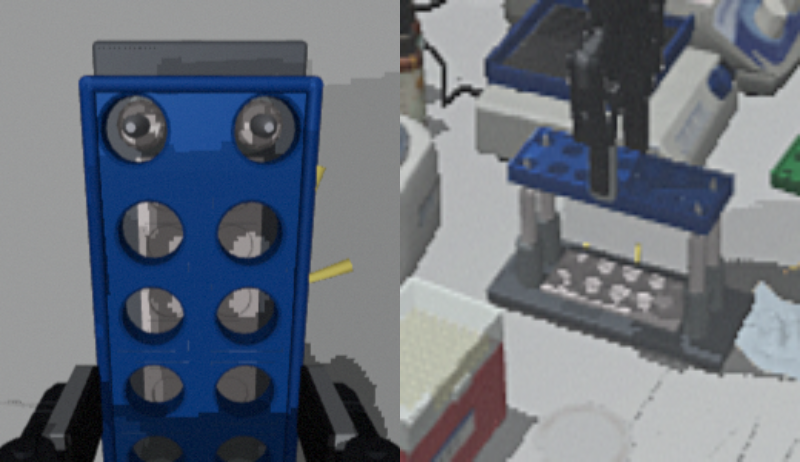

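All four rods are now through their holes: the front tips show at (135,128) and (263,128), centred, and no force is building. I'll continue down.

```bash
python3 -m creep '{"xyz":[[0,0,0.1],[0,0,0.1],[0,0,0.1],[0,0,0.1],[0,0,0.1],[0,0,0]],"rot":[[0,0,0],[0,0,0],[0,0,0],[0,0,0],[0,0,0],[0,0,0]],"grip":[0.6,0.6,0.6,0.6,0.6,0.6]}' 40;python3 -m creep '{"xyz":[[0,0,0.1],[0,0,0.1],[0,0,0.1],[0,0,0.1],[0,0,0.1],[0,0,0.04],[0,0,0.03],[0,0,0],[0,0,0]],"rot":[[0,0,0],[0,0,0],[0,0,0],[0,0,0],[0,0,0],[0,0,0],[0,0,0],[0,0,0],[0,0,0]],"grip":[0.6,0.6,0.6,0.6,0.6,0.6,0.6,0.6,0.6]}' 40
```

```text
time: 13.52
tcp_pos: [0.5431, 0.1358, 0.0811]
tcp_rot: [3.141, -0.04, -0.002]
contact_force: [0.6, 0.9, -1.3]
finger_gap: 0.682
gripper_force: 43.5
time: 14.27
tcp_pos: [0.5436, 0.1358, 0.0593]
tcp_rot: [-3.141, 0.04, -0.0]
contact_force: [-1.1, 0.3, -1.7]
finger_gap: 0.679
gripper_force: 43.5
```

```bash
python3 -m creep '{"xyz":[[0,0,0.03],[0,0,0.02],[0,0,0],[0,0,0]],"rot":[[0,0,0],[0,0,0],[0,0,0],[0,0,0]],"grip":[0.6,0.6,0.6,0.6]}' 40; python3 -m creep '{"xyz":[[0,0,0],[0,0,0],[0,0,0],[0,0,0],[0,0,0],[0,0,0],[0,0,0],[0,0,0],[0,0,-0.3],[0,0,-0.5],[0,0,-0.8],[0,0,-0.8],[0,0,-0.8],[0,0,-0.8],[0,0,0],[0,0,0]],"rot":[[0,0,0],[0,0,0],[0,0,0],[0,0,0],[0,0,0],[0,0,0],[0,0,0],[0,0,0],[0,0,0],[0,0,0],[0,0,0],[0,0,0],[0,0,0],[0,0,0],[0,0,0],[0,0,0]],"grip":[0.7,0.75,0.8,0.85,0.9,1,1,1,1,1,1,1,1,1,1,1]}'
python3 - <<'E'
from h import *
S=arm.snapshot('side');I=arm.snapshot('wrist')
cv2.imwrite('pics/p1.png',np.hstack([cv2.resize(I[60:360,190:450],(400,462)),cv2.resize(S[190:310,240:380],(400,462))]))
cv2.imwrite('pics/p1w.png',I)
print(rect('wrist','blue_tier',.052))
go([.4335,-.200,.245],1.440-np.pi/2)
E
```

```text
time: 14.6
tcp_pos: [0.5437, 0.1359, 0.0577]
tcp_rot: [-3.141, 0.04, -0.001]
contact_force: [-2.4, -0.4, 5.1]
finger_gap: 0.68
gripper_force: 44.2
time: 15.93
tcp_pos: [0.5441, 0.1359, 0.2197]
tcp_rot: [-3.141, 0.04, -0.006]
contact_force: [-0.1, -0.3, -1.2]
finger_gap: 0.997
gripper_force: 0.0
(array([ 0.5426,  0.1349,  0.1758,  0.0605, -0.0302]), 0.76)
t 16.08 tcp [0.5429 0.1357 0.2164] tooly -1.5961 j6 1.76 tilt [-1.9e-03 -3.0e-04 -1.0e+00]
turn z -1.4653 units [-8.679 -1.618 -0.708]
```

View pics/p1.png

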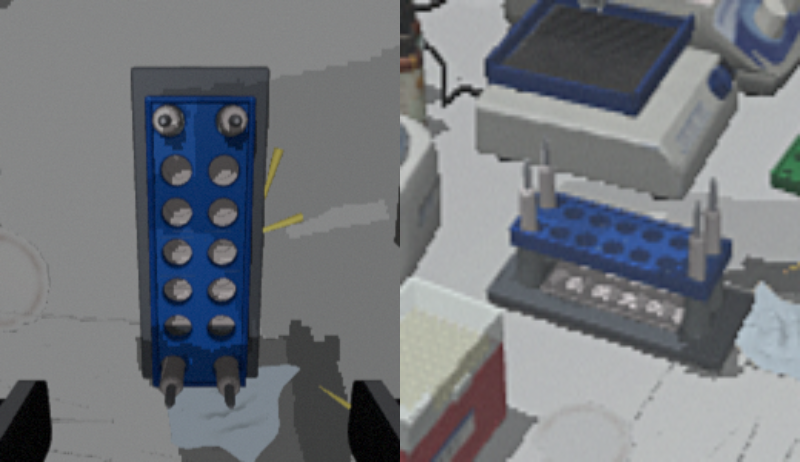

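Blue lies level on the collars and the sleeves stand through it. The wrist view has the front sleeves at (168,121) and (232,121), and the fingers are clear. Next is green.

```bash
python3 -m creep '{"xyz":[[0,0,0],[0,0,0],[0,0,0],[0,0,0],[0,0,0],[0,0,0],[0,0,0],[0,0,0],[0,0,0],[0,0,0],[0,0,0],[0,0,0],[0,0,0],[0,0,0]],"rot":[[0,0,-0.1127],[0,0,-0.1127],[0,0,-0.1127],[0,0,-0.1127],[0,0,-0.1127],[0,0,-0.1127],[0,0,-0.1127],[0,0,-0.1127],[0,0,-0.1127],[0,0,-0.1127],[0,0,-0.1127],[0,0,-0.1127],[0,0,-0.1127],[0,0,0]],"grip":[1,1,1,1,1,1,1,1,1,1,1,1,1,1]}'; python3 -m creep '{"xyz":[[-0.67,-0.163,0],[-0.67,-0.163,0],[-0.67,-0.163,0],[-0.67,-0.163,0],[-0.67,-0.163,0],[-0.67,-0.163,0],[-0.67,-0.163,0],[-0.67,-0.163,0],[-0.67,-0.163,0],[-0.67,-0.163,0],[-0.67,-0.163,0.2],[0,0,0.6],[0,0,0.6],[0,0,0],[0,0,0]],"rot":[[0,0,0],[0,0,0],[0,0,0],[0,0,0],[0,0,0],[0,0,0],[0,0,0],[0,0,0],[0,0,0],[0,0,0],[0,0,0],[0,0,0],[0,0,0],[0,0,0],[0,0,0]],"grip":[1,1,1,1,1,1,1,1,1,1,1,1,1,1,1]}'
python3 - <<'E'
from h import *
arm.snapshot('wrist');r=rect('wrist','green_tier',.012);print(r)
go([*r[0][:2],.0177],r[0][4]-np.pi/2)
E
```

```text
time: 17.25
tcp_pos: [0.543, 0.1357, 0.216]
tcp_rot: [-2.356, -2.076, 0.003]
contact_force: [0.2, -0.4, -0.9]
finger_gap: 1.0
gripper_force: 0.0
time: 18.5
tcp_pos: [0.4332, -0.1468, 0.1606]
tcp_rot: [-2.363, -2.066, 0.002]
contact_force: [-0.1, 0.4, 0.9]
finger_gap: 0.997
gripper_force: 0.0
(array([ 0.4355, -0.1497,  0.1784,  0.0619,  1.4413]), 0.77)
t 18.6 tcp [ 0.4344 -0.147   0.1621] tooly -0.1319 j6 -0.3 tilt [ 6.e-04 -3.e-04 -1.e+00]
turn z -0.0024 units [-0.062  0.034  3.611]
```

```bash
python3 -m creep '{"xyz":[[-0.06,0.02,0.5],[0,0,0.6],[0,0,0.6],[0,0,0.6],[0,0,0.5],[0,0,0.4],[0,0,0.2],[0,0,0.1],[0,0,0.1],[0,0,0],[0,0,0],[0,0,0]],"rot":[[0,0,0],[0,0,0],[0,0,0],[0,0,0],[0,0,0],[0,0,0],[0,0,0],[0,0,0],[0,0,0],[0,0,0],[0,0,0],[0,0,0]],"grip":[1,1,1,1,1,1,1,1,1,1,1,1]}'; python3 -m creep '{"xyz":[[0,0,0],[0,0,0],[0,0,0],[0,0,0],[0,0,0],[0,0,0],[0,0,0],[0,0,0]],"rot":[[0,0,0],[0,0,0],[0,0,0],[0,0,0],[0,0,0],[0,0,0],[0,0,0],[0,0,0]],"grip":[0.6,0.6,0.6,0.6,0.6,0.6,0.6,0.6]}' 40
```

```text
time: 19.6
tcp_pos: [0.4349, -0.1497, 0.018]
tcp_rot: [2.361, 2.07, 0.001]
contact_force: [0.8, 0.2, 0.0]
finger_gap: 1.001
gripper_force: 0.0
time: 20.27
tcp_pos: [0.4347, -0.1497, 0.0181]
tcp_rot: [2.362, 2.071, 0.001]
contact_force: [-3.0, 2.3, 12.0]
finger_gap: 0.681
gripper_force: 40.1
```

```bash
python3 -m creep '{"xyz":[[0,0,-0.1],[0,0,-0.3],[0,0,-0.6],[0,0,-0.8],[0,0,-0.8],[0,0,-0.8],[0,0,-0.6],[0,0,-0.4],[0,0,0],[0,0,0],[0,0,0],[0,0,0],[0,0,0],[0,0,0],[0,0,0],[0,0,0],[0,0,0],[0,0,0],[0,0,0],[0,0,0]],"rot":[[0,0,0],[0,0,0],[0,0,0],[0,0,0],[0,0,0.08],[0,0,0.1],[0,0,0.1],[0,0,0.1],[0,0,0.1],[0,0,0.1],[0,0,0.1],[0,0,0.1],[0,0,0.1],[0,0,0.1],[0,0,0.1],[0,0,0.1],[0,0,0.1],[0,0,0.1],[0,0,0.084],[0,0,0]],"grip":[0.6,0.6,0.6,0.6,0.6,0.6,0.6,0.6,0.6,0.6,0.6,0.6,0.6,0.6,0.6,0.6,0.6,0.6,0.6,0.6]}' 40
python3 - <<'E'
from h import *
o=arm.get_obs();I=arm.snapshot('wrist');cv2.imwrite('pics/g1.png',I)
r=rect('wrist','green_tier',o['tcp_pos'][2]-.0181+.012);T=R.from_rotvec(o['tcp_rot'])
print(r,T.inv().apply(np.r_[r[0][:2]-o['tcp_pos'][:2],0]),'front',T.inv().apply(np.r_[r[0][:2]-o['tcp_pos'][:2],0])[0]+r[0][2]/2)
H=cv2.cvtColor(I,cv2.COLOR_BGR2HSV);g=cv2.inRange(H,(50,100,25),(85,255,255))
cs,h=cv2.findContours(g,cv2.RETR_CCOMP,cv2.CHAIN_APPROX_NONE)
for c,k in zip(cs,h[0]):
    if k[3]>=0 and cv2.contourArea(c)>80: print('hole',np.round(cv2.fitEllipse(c)[0],1),np.round(T.inv().apply(plane(cam('wrist'),[cv2.fitEllipse(c)[0]],o['tcp_pos'][2]-.0121)[0]-o['tcp_pos'])*1000,1))
go([.5437,.1359,.16],-1.5961)
E
```

```text
time: 21.93
tcp_pos: [0.4341, -0.1494, 0.1933]
tcp_rot: [-3.141, 0.044, 0.001]
contact_force: [0.8, -0.3, -0.9]
finger_gap: 0.679
gripper_force: 43.7Traceback (most recent call last):
  File "<stdin>", line 4, in <module>
TypeError: 'NoneType' object is not subscriptable
```

Run:
```python
from h import *
def holes(I,lo,hi,o,zt):
    T=R.from_rotvec(o['tcp_rot']);P=cam('wrist')
    g=cv2.inRange(cv2.cvtColor(I,cv2.COLOR_BGR2HSV),lo,hi);cs,h=cv2.findContours(g,cv2.RETR_CCOMP,cv2.CHAIN_APPROX_NONE)
    for c,k in zip(cs,h[0]):
        if k[3]>=0 and cv2.contourArea(c)>80:
            e=cv2.fitEllipse(c);print('hole',np.round(e[0],1),np.round(e[1],1),np.round(T.inv().apply(plane(P,[e[0]],zt)[0]-o['tcp_pos'])*1000,1))
    K=max(cs,key=cv2.contourArea)[:,0];u=K[:,1].min();print('front row',u)
o=arm.get_obs();holes(cv2.imread('pics/g1.png'),(50,100,25),(85,255,255),o,o['tcp_pos'][2]-.0061)
holes(cv2.imread('pics/h1.png'),(105,120,30),(130,255,255),o,o['tcp_pos'][2]-.0061)
go([.5437,.1359,.16],-1.5961)
```

```text
hole [345.3 388.7] [17.7 30.6] [-41.3  13.1   6.1]
hole [293.1 388.5] [15.9 28.5] [-41.2 -12.6   6.1]
hole [292.1 348.8] [20.  32.2] [-18.1 -12.6   6.1]
hole [347.  346.5] [24.9 44.6] [-16.9  13.4   6.1]
hole [348.  305.6] [25.4 35.9] [ 4.7 13.3  6.1]
hole [290.8 305.2] [24.8 35.1] [  4.9 -12.5   6.1]
hole [349.4 257.7] [30.9 38.1] [27.8 13.3  6.1]
hole [289.4 257.6] [31.4 39. ] [ 27.9 -12.5   6.1]
hole [350.9 205.2] [37.1 41.3] [50.8 13.3  6.1]
hole [288.1 205. ] [37.7 42. ] [ 50.9 -12.4   6.1]
hole [361.5 139.8] [21.3 24.7] [76.4 16.6  6.1]
hole [277.5 139.7] [22.  24.9] [ 76.4 -15.8   6.1]
front row 104
hole [ 94.3 277.3] [19.2 40.4] [ 18.7 -98.5   6.1]
hole [111.  263.7] [11.6 21.1] [ 25.1 -89.9   6.1]
hole [135.7 273.1] [26.4 43.5] [ 20.6 -79.9   6.1]
hole [345.3 391.6] [16.9 30.5] [-43.   13.2   6.1]
hole [293.  391.7] [17.3 30.1] [-43.1 -12.7   6.1]
hole [346.5 352.1] [21.  33.4] [-20.   13.2   6.1]
hole [292. 352.] [20.8 33.2] [-19.9 -12.6   6.1]
hole [348.2 334.5] [ 3.2 81.3] [-10.3  13.8   6.1]
hole [298.  334.5] [ 3.2 46.4] [-10.3  -9.6   6.1]
hole [348. 309.] [25.  35.7] [ 3.  13.3  6.1]
hole [290.8 308.9] [25.3 35.6] [  3.1 -12.6   6.1]
hole [349.4 261.3] [30.6 38.1] [26.2 13.3  6.1]
hole [289.6 261.1] [31.  38.9] [ 26.3 -12.5   6.1]
hole [351. 209.] [36.3 41.2] [49.2 13.4  6.1]
hole [288.3 208.8] [37.1 42.1] [ 49.3 -12.4   6.1]
hole [361.6 143.4] [40.9 45. ] [75.  16.7  6.1]
hole [278.3 143.3] [41.3 45.1] [ 75.1 -15.5   6.1]
front row 109
t 22.03 tcp [ 0.4342 -0.1495  0.1933] tooly -1.5921 j6 1.16 tilt [-2.e-04  1.e-04 -1.e+00]
turn z 0.004 units [ 2.556 -7.201  0.833]
```

Compared with blue in the hand, green sits 1.5 mm further forward, with the same y and yaw. So the target TCP x is 0.5422.

```bash
python3 -m creep '{"xyz":[[0.1,-0.3,0],[0.22,-0.62,0],[0.22,-0.62,0],[0.22,-0.62,0],[0.22,-0.62,0],[0.22,-0.62,0],[0.22,-0.62,0],[0.22,-0.62,0],[0.22,-0.62,0],[0.22,-0.62,0],[0.22,-0.62,0],[0.22,-0.7,0],[0,0,0.3],[0,0,0.4],[0,0,0.4],[0,0,0.3],[0,0,0.1],[0,0,0],[0,0,0],[0,0,0]],"rot":[[0,0,0.004],[0,0,0],[0,0,0],[0,0,0],[0,0,0],[0,0,0],[0,0,0],[0,0,0],[0,0,0],[0,0,0],[0,0,0],[0,0,0],[0,0,0],[0,0,0],[0,0,0],[0,0,0],[0,0,0],[0,0,0],[0,0,0],[0,0,0]],"grip":[0.6,0.6,0.6,0.6,0.6,0.6,0.6,0.6,0.6,0.6,0.6,0.6,0.6,0.6,0.6,0.6,0.6,0.6,0.6,0.6]}' 40
python3 - <<'E'
from h import *
go([.5422,.1359,.131],-1.5961)
I=arm.snapshot('wrist');cv2.imwrite('pics/g2w.png',I);S=arm.snapshot('side')
cv2.imwrite('pics/g2.png',np.hstack([cv2.resize(I[80:240,250:390],(480,548)),cv2.resize(S[190:310,240:380],(320,548))]))
E
```

```text
time: 23.7
tcp_pos: [0.5437, 0.1355, 0.1342]
tcp_rot: [-3.141, 0.044, -0.002]
contact_force: [0.2, -0.3, -1.3]
finger_gap: 0.68
gripper_force: 43.7
t 23.7 tcp [0.5437 0.1355 0.1342] tooly -1.5987 j6 1.76 tilt [ 1.3e-03  2.0e-04 -1.0e+00]
turn z -0.0026 units [-0.038 -0.009  0.079]
```

View pics/g2.png

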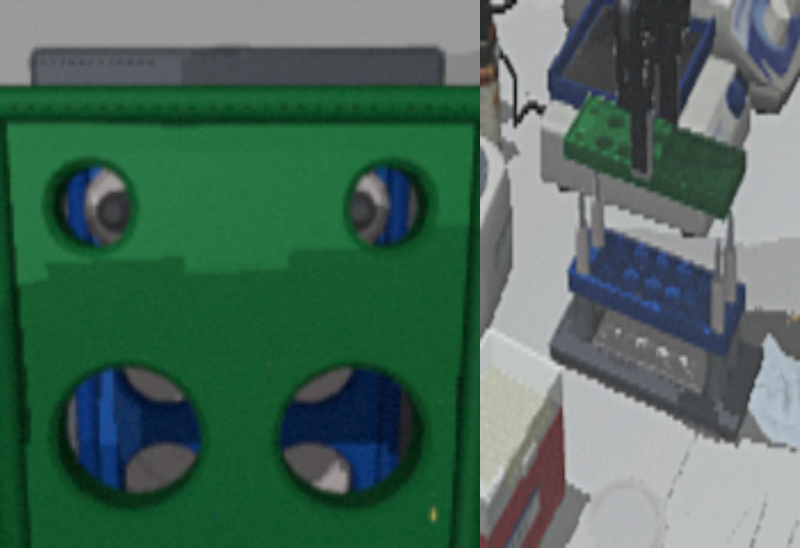

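The rod tips are at crop pixels (110,209) and (366,209), and the hole centres at (92,205) and (388,205). After allowing for depth, green is about 1.2 mm too far forward, which agrees with the computed trim, so I'll trim and lower.

```bash
python3 -m creep '{"xyz":[[-0.035,-0.008,0],[0,0,0.08],[0,0,0.08],[0,0,0.08],[0,0,0.08],[0,0,0.08],[0,0,0.08],[0,0,0],[0,0,0]],"rot":[[0,0,-0.0026],[0,0,0],[0,0,0],[0,0,0],[0,0,0],[0,0,0],[0,0,0],[0,0,0],[0,0,0]],"grip":[0.6,0.6,0.6,0.6,0.6,0.6,0.6,0.6,0.6]}' 40; python3 -m creep '{"xyz":[[0,0,0.08],[0,0,0.08],[0,0,0.08],[0,0,0.08],[0,0,0.06],[0,0,0],[0,0,0]],"rot":[[0,0,0],[0,0,0],[0,0,0],[0,0,0],[0,0,0],[0,0,0],[0,0,0]],"grip":[0.6,0.6,0.6,0.6,0.6,0.6,0.6]}' 40;python3 - <<'E'
from h import *
go([.5422,.1359,.0941],-1.5961)
I=arm.snapshot('wrist');cv2.imwrite('pics/g3w.png',I);S=arm.snapshot('side')
cv2.imwrite('pics/g3.png',np.hstack([cv2.resize(I[80:240,250:390],(400,457)),cv2.resize(S[190:310,240:380],(400,457))]))
E
```

```text
time: 24.55
tcp_pos: [0.5417, 0.1359, 0.1139]
tcp_rot: [3.141, -0.04, -0.001]
contact_force: [0.3, 0.6, -1.0]
finger_gap: 0.678
gripper_force: 43.7
time: 25.13
tcp_pos: [0.5418, 0.1358, 0.0987]
tcp_rot: [3.141, -0.04, -0.0]
contact_force: [0.5, -1.1, -1.2]
finger_gap: 0.675
gripper_force: 43.7
t 25.13 tcp [0.5418 0.1358 0.0987] tooly -1.5965 j6 1.76 tilt [-3.e-04 -0.e+00 -1.e+00]
turn z -0.0004 units [ 0.01  -0.002  0.116]
```

View pics/g3.png

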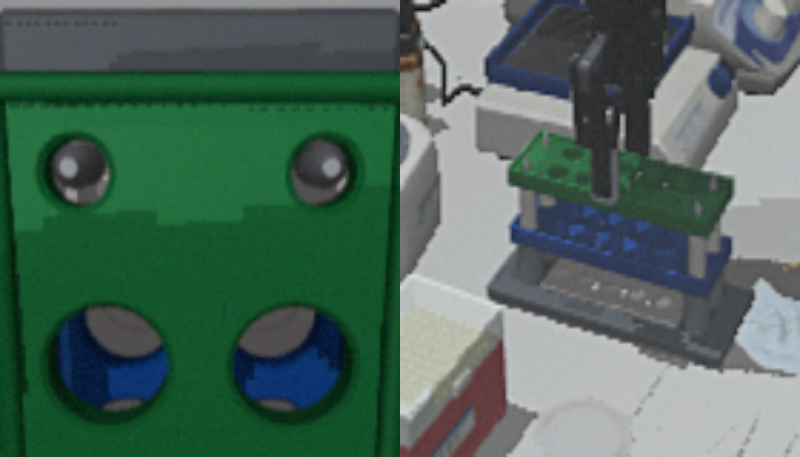

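All four rods are through green: the tips are at (70,168) and (327,168) in the wrist crop, and the rear ones show in the side crop. I'll lower the last 4.6 mm onto the sleeves.

```bash
python3 -m creep '{"xyz":[[0,0,0.04],[0,0,0.04],[0,0,0.03],[0,0,0.01],[0,0,0],[0,0,0]],"rot":[[0,0,0],[0,0,0],[0,0,0],[0,0,0],[0,0,0],[0,0,0]],"grip":[0.6,0.6,0.6,0.6,0.6,0.6]}' 40
```

```text
time: 25.73
tcp_pos: [0.5418, 0.1359, 0.0942]
tcp_rot: [-3.141, 0.04, 0.0]
contact_force: [-1.0, -0.3, 1.7]
finger_gap: 0.682
gripper_force: 44.2
```

Contact is starting (Fz rose from -1.2 to 1.7 N). I'll release gently and back off.

```bash
python3 -m creep '{"xyz":[[0,0,0.01],[0,0,0],[0,0,0],[0,0,0],[0,0,0],[0,0,0],[0,0,0],[0,0,0],[0,0,0],[0,0,-0.3],[0,0,-0.5],[0,0,-0.8],[0,0,-0.8],[0,0,-0.8],[0,0,-0.5],[0,0,0],[0,0,0],[0,0,0]],"rot":[[0,0,0],[0,0,0],[0,0,0],[0,0,0],[0,0,0],[0,0,0],[0,0,0],[0,0,0],[0,0,0],[0,0,0],[0,0,0],[0,0,0],[0,0,0],[0,0,0],[0,0,0],[0,0,0],[0,0,0],[0,0,0]],"grip":[0.6,0.7,0.75,0.8,0.85,0.9,1,1,1,1,1,1,1,1,1,1,1,1]}'
python3 - <<'E'
from h import *
I=arm.snapshot('wrist');S=arm.snapshot('side')
print(rect('wrist','green_tier',.088))
cv2.imwrite('pics/p2.png',np.hstack([cv2.resize(I[60:360,190:450],(400,462)),cv2.resize(S[190:310,240:380],(400,462))]))
E
```

```text
time: 27.23
tcp_pos: [0.5414, 0.1358, 0.2413]
tcp_rot: [3.141, -0.04, -0.001]
contact_force: [-0.7, 0.1, -1.0]
finger_gap: 0.999
gripper_force: 0.0
(array([ 0.5422,  0.1354,  0.1774,  0.0616, -0.0291]), 0.6)
```

View pics/p2.png

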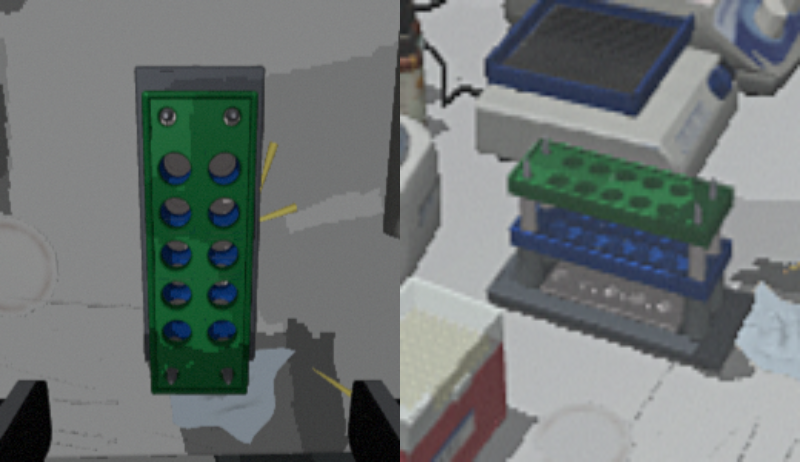

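Green lies level on the sleeves, with rod tips at (168,116), (232,116), (172,376) and (227,376) in the wrist crop. Blue is level below it and the gripper is clear, so I'm handing in.

```bash
python3 -c "
from bench import arm
print(arm.close_job())"
```

```text
the job is handed in; nothing more can be done
None
```

The rack is back together: the blue tier lies level on the grey collars and the green tier on the white sleeves, both released with the gripper clear, and I handed the job in at about 27 s; no verdict came back.

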